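# Start the tray rocker from its three push-button boxes

### The job

Start the marbling-tray rocker from the three grey push-button boxes: with the fingertips lightly press down the square key, which stays down, then the small round key, which stays down too, then the large mushroom-shaped hold-to-run button, and finish the program while still holding that button down. Press in just this order; do not push hard, and do not lift, tip or shift the boxes or disturb the things around them.

Things in the scene. Friction and masses are not known exactly. Their poses are not given: they have to be found in the camera images.
- square_box: grey push-button box, 72 x 72 mm in plan and 50 mm high, 0.5 to 1 kg, standing loose on four rubber feet; on its top sits a black square key, 34 x 34 mm. Origin: centre of its underside, z up; a short plug (6 mm long, 14 mm thick) sticks out of its +x side. The three grey boxes are alike but for their keys and may stand in any of the three places
- round_box: grey push-button box, 72 x 72 mm in plan and 50 mm high, 0.5 to 1 kg, standing loose on four rubber feet; on its top sits a small black round key, 24 mm across. Origin: centre of its underside, z up; a short plug (6 mm long, 14 mm thick) sticks out of its +x side. The three grey boxes are alike but for their keys and may stand in any of the three places
- mushroom_box: grey push-button box, 72 x 72 mm in plan and 50 mm high, 0.5 to 1 kg, standing loose on four rubber feet; on its top sits a large black mushroom-shaped button, 56 mm across with a flat middle of 28 mm. Origin: centre of its underside, z up; a short plug (6 mm long, 14 mm thick) sticks out of its +x side. The three grey boxes are alike but for their keys and may stand in any of the three places
- square_top (a point): centre of the top face of the square key, 68 mm above the table while the key is up; it goes down with the key
- round_top (a point): centre of the top face of the small round key, 68 mm above the table while the key is up; it goes down with the key
- mushroom_top (a point): centre of the top face of the mushroom button, 68 mm above the table while the key is up; it goes down with the key
- square_box_key (a joint): how far the square key is pressed down: 0 up, 0.014 m fully down (its top then still stands 4 mm proud of the box). It moves straight down, counts as pressed beyond 0.005 m, needs about 3 N to start, 4 N at 0.005 m and 5.7 N at the bottom (plus 0.4 N at 20 mm/s; then a hard stop), and stays where it is left
- round_box_key (a joint): how far the small round key is pressed down: 0 up, 0.014 m fully down (its top then still stands 4 mm proud of the box). It moves straight down, counts as pressed beyond 0.005 m, needs about 3 N to start, 4 N at 0.005 m and 5.7 N at the bottom (plus 0.4 N at 20 mm/s; then a hard stop), and stays where it is left
- mushroom_box_key (a joint): how far the mushroom button is pressed down: 0 up, 0.014 m fully down (its top then still stands 4 mm proud of the box). It moves straight down, counts as pressed beyond 0.005 m, needs about 1.5 N to start, 3 N at 0.005 m and 6 N at the bottom (plus 0.3 N at 20 mm/s; then a hard stop), and springs back up when let go
- tape: bystander: beige roll of masking tape lying flat, 100 mm across, 24 mm high; origin under its centre
- block: bystander: small wooden block, 30 x 55 x 14 mm; origin under its centre
- cup: bystander: clear mixing cup with a stick, 85 mm across, 116 mm high; origin under its centre
- clamp: bystander: small red-handled spring clamp lying flat, 62 x 148 x 16 mm; origin under its centre
Mind the look-alikes: they are no part of the job. Leave any yellow look-alike of the square_box alone.

How it is judged:
On the way, in this order (a step that is already met when the one before it is completed fails the run):
1. the square key is down, the others still up (value of joint square_box_key above 0.005 m and value of joint each of round_box_key, mushroom_box_key below 0.005 m), for 0.1 s.
2. then the small round key is down, the mushroom button still up (value of joint each of square_box_key, round_box_key above 0.005 m and value of joint mushroom_box_key below 0.005 m), for 0.1 s.
3. then the mushroom button is held down by the fingers (value of joint each of square_box_key, round_box_key, mushroom_box_key above 0.005 m and contact force between the fingers and mushroom_box above 0.5 N), for 0.3 s.
At the end, for the whole second after the job is handed in: the square and the small round key are down (more than 5 of their 14 mm) and let go, the mushroom button is held down more than 5 mm by the fingers (over 0.5 N), no box has shifted more than 20 mm and all are at rest, and no bystander has moved more than 20 mm (all of step 3 and contact force between the fingers and square_box below 0.2 N and contact force between the fingers and round_box below 0.2 N and distance of each of square_box, round_box, mushroom_box, tape, block, cup, clamp from where it was at the start of the episode below 0.02 m and linear speed of each of square_box, round_box, mushroom_box below 0.02 m/s); the arm keeps its last pose, push and grip.
It fails at once if the small round key was pressed before the square key (value of joint round_box_key above 0.005 m and value of joint square_box_key below 0.005 m).
It fails at once if the mushroom button was pressed before both keys were down (value of joint mushroom_box_key above 0.005 m and value of joint any of square_box_key, round_box_key below 0.005 m).
It fails at once if a box was pressed harder than 25 N (contact force between any of the fingers, the arm and square_box above 25 N or contact force between any of the fingers, the arm and round_box above 25 N or contact force between any of the fingers, the arm and mushroom_box above 25 N).
It fails at once if a box was lifted more than 8 mm, tipped more than 0.15 rad or shifted more than 20 mm (height (world z) of any of square_box, round_box, mushroom_box above 0.008 m or angle between any of square_box, round_box, mushroom_box's own z axis and vertical above 0.15 rad or not (distance of square_box from where it was at the start of the episode below 0.02 m) or not (distance of round_box from where it was at the start of the episode below 0.02 m) or not (distance of mushroom_box from where it was at the start of the episode below 0.02 m)).
It fails at once if a bystander was moved more than 20 mm (distance of any of tape, block, cup, clamp from where it was at the start of the episode above 0.02 m).
It also fails if it takes over 53 s, if anything falls off the work surface, if the arm or the gripper's body presses on something with over 40 N, if the wrist force passes 120 N, or if a joint passes its speed limit or range.

### The arm

A 6-joint arm with a two-finger parallel gripper is mounted at the origin on the work surface; the furniture and walls round the work are solid. World frame = base frame: x ahead of the robot, y to its left, z up, the work surface at z = 0. Lengths are in m, angles in rad, forces in N, time in s.
With the tool pointing down it reaches from about 0.35 to 0.975 m from the base axis. Payload 4.9 kg.
Tool frame: the origin (TCP) lies between the finger pads; the fingertips stand finger_overhang ahead of it and the grasp point (between the pads) lies 5 mm behind it (finger_overhang is the distance from the TCP to the fingertips, in m); z points along the fingers, y is the direction in which the jaws open and shut (so a half turn about z gives the same grasp; the last joint's range is limited). The gripper opens to 85 mm and grips with 20 to 120 N. Pads are 22 mm wide; open, the fingers measure 114 mm over their backs; the gripper's body (76 mm by 85 mm) begins 54 mm behind the grasp point. The pads swing forward as they close: fully open they stand 13 mm farther back than shut.
Start: joints at [1.046, 0.053, 1.613, -0, 1.476, -0.119], TCP at [0.247, 0.574, 0.245] pointing down, gripper open.
Joint ranges: [-3.01, 3.01], [-1.01, 2.22], [0.06, 2.58], [-1.02, 4.17], [0.09, 2.62], [-3.14, 3.14]. Speed limits (rad/s): [2.57, 2.57, 3.14, 3.14, 3.14, 3.14].

### API

Orientations are given as a unit quaternion [w, x, y, z].
In Python, from plant import observe, grab_frame, close_job, look_for, outline_of, finger_overhang gives the robot as it stands. The module is installed in compiled form; this text tells all that it offers.
- The arm moves only by the tool drive_tool, never from a script. Its argument "rows" is a list of rows, each an object with "fingers": the finger opening in mm, from 0 to 85.4; "slide": the shift along the tool's x, y, z in units of 20 mm (1.0 is 20 mm), a list of three; "turn": the turn, a rotation vector about the tool's x, y, z in units of pi rad (1.0 is pi rad), a list of three. In form: [{"fingers": fingers, "slide": [x, y, z], "turn": [ax, ay, az]}, ...]. A call has 1 to 8 rows; each row shifts and turns the pose as measured when the row begins, along the tool's axes as they then stand; what a row does not reach is not made up. A row lasts 1/12 s, in which the tool goes at most 41.7 mm and 7.16 degrees, less where a joint would pass 70% of its speed; a pose out of reach is approached as far as the arm can. A call with a number of a shift or a turn outside -1 to 1 is refused whole. A call with a gripper value outside its range is refused whole. The fingers move at their own pace and stop on an object; the grip force is fixed at half the most. Time passes only in rows, so rows that do not move let the fingers close. It gives the time, the measured TCP pose, the force and the opening at its end, in the units of the state.
- observe(): the state, without advancing time (a new reading comes with each control period).
- grab_frame(name): name is "scene" or "top"; returns a dict with "frame" (384x512x3 uint8, red, green, blue), "z_map" (384x512 float32, m along the optical axis (not along the pixel's ray), 0 where there is no reading), "intrinsics" (3x3 intrinsics, pixels), "R" (3x3) and "t" (3): a world point X has camera coordinates R X + t. Camera axes: x right, y down, z forward; pixel columns grow to the right and rows downward; lengths in m; the calibration is good to about 2 mm. A picture is of the moment at which its call begins.
- close_job(): hands the job in, once; it reports no verdict.
Trained networks look in a picture, given as the dict that the camera call returned (one of the last four; its "shot" number tells which), for a name from the list of things; names that differ only in an ending like _2 or _b are one class to them, and where a whole thing is asked for, a point or a joint stands for the part that bears it (a point fixed in the world has none). Each returns a list of dicts, best first, with "score" (0 to 1); they miss things now and then, are a little off and sometimes report something else, mostly with a low value. They report only what shows in the picture. A call takes as long as a camera call. They do not tell look-alikes from the thing itself.
- look_for(label, picture): "extent" ([centre column, centre row, width, height] as shares, 0 to 1, of the picture: columns of its width, rows of its height, round what is visible of it).
- outline_of(label, picture): "mask" (384x512 bool, what is visible of it) and "extent" ([centre column, centre row, width, height] as shares, 0 to 1, of the picture: columns of its width, rows of its height, round what is visible of it).
The state is a dict: "clock": time; "q": joint angles; "joint_vel": joint speeds; "effort": joint torques, N m; "ee_pos": TCP position; "tool_rot": TCP orientation; "force": force on the tool from outside, world axes, zero at the start; "wrist_torque": the same for the moment, N m; "finger_gap": opening from 0.0 (shut) to 1.0 (fully open).
Only numpy, scipy, OpenCV 4.12 (cv2) and the standard library are available. Lean on these libraries where they do the work, as an engineer would, in place of code of your own. Each camera call takes 0.05 s, during which the arm holds its last target.

## Working session

There is one attempt and no reset: what is moved stays moved. The work goes in short steps, Python scripts to look and compute and a tool call to move; the robot and the scene stay as the last step left them, time stands still between calls to the robot, and variables do not carry over. Pictures are saved under pics/ and viewed, and the job is handed in when it is done.

Besides the shell and the picture viewer there is one more tool, called after ">>>" as name(argument=value, ...), one argument or row to a line, values as JSON. drive_tool: Moves the arm, as the interface text tells. Shifts and turns lie within -1 to 1; 1 stands for 20 mm of shift or pi rad of turn. Its arguments: {"type":"object","properties":{"rows":{"type":"array","items":{"type":"object","properties":{"fingers":{"type":"number"},"slide":{"type":"array","items":{"type":"number","minimum":-1,"maximum":1}},"turn":{"type":"array","items":{"type":"number","minimum":-1,"maximum":1}}}}}},"required":["rows"]}

```bash
mkdir -p pics; python3 - <<'E'
from plant import *
import cv2,numpy as np,pickle
s=observe();print(s);print(finger_overhang() if callable(finger_overhang) else finger_overhang)
for n in("scene","top"):
    p=grab_frame(n);pickle.dump(p,open(n+'.pkl','wb'));cv2.imwrite(f'pics/{n}0.png',cv2.resize(p["frame"][:,:,::-1],(768,576)))
    for l in("square_box","round_box","mushroom_box","square_top","tape","block","cup","clamp"):
        print(n,l,[(round(d["score"],2),np.round(np.array(d["extent"])*[512,384,512,384]).tolist()) for d in look_for(l,p)])
E
```

```text
{'clock': 0.0, 'q': array([ 1.04598543e+00,  5.33788714e-02,  1.61432427e+00, -2.47481903e-05,
        1.47598754e+00, -1.19004568e-01]), 'joint_vel': array([-7.35223370e-05, -1.64746020e-04,  5.45443999e-04,  2.34407254e-06,
        1.30447564e-03,  3.29375397e-04]), 'effort': array([ 4.30131086e-04, -3.93668747e+01, -3.70182180e+01,  1.01206992e-04,
        6.67060143e-03,  2.19800604e-06]), 'ee_pos': array([0.24642813, 0.57370988, 0.24403126]), 'tool_rot': array([-3.20199662e-04,  2.01512513e-01,  9.79485378e-01, -9.99028264e-04]), 'force': array([-0.04022469, -0.4682991 , -0.88253181]), 'wrist_torque': array([ 0.02358486, -0.02572049,  0.01003856]), 'finger_gap': 0.9974324857831706}
0.014
scene square_box [(0.63, [383.0, 249.0, 26.0, 29.0]), (0.58, [363.0, 223.0, 25.0, 24.0])]
scene round_box [(0.83, [302.0, 219.0, 30.0, 27.0])]
scene mushroom_box [(0.61, [174.0, 180.0, 23.0, 19.0])]
scene square_top [(0.54, [367.0, 216.0, 8.0, 3.0]), (0.51, [383.0, 241.0, 12.0, 8.0])]
scene tape [(0.88, [325.0, 204.0, 25.0, 19.0]), (0.23, [303.0, 220.0, 27.0, 24.0])]
scene block [(0.73, [325.0, 205.0, 25.0, 19.0]), (0.48, [333.0, 254.0, 12.0, 12.0])]
scene cup [(0.95, [217.0, 165.0, 22.0, 29.0]), (0.5, [302.0, 218.0, 30.0, 24.0]), (0.25, [304.0, 212.0, 7.0, 10.0])]
scene clamp [(0.2, [366.0, 216.0, 10.0, 8.0])]
top square_box [(0.96, [374.0, 200.0, 21.0, 23.0]), (0.78, [352.0, 177.0, 19.0, 20.0])]
top round_box [(0.6, [304.0, 196.0, 20.0, 22.0])]
top mushroom_box [(0.62, [160.0, 200.0, 22.0, 21.0]), (0.22, [189.0, 157.0, 18.0, 30.0])]
top square_top [(0.41, [350.0, 172.0, 10.0, 8.0])]
top tape [(0.84, [308.0, 158.0, 21.0, 22.0])]
top block [(0.6, [339.0, 224.0, 7.0, 9.0])]
top cup [(0.63, [188.0, 155.0, 17.0, 28.0])]
top clamp [(0.77, [141.0, 234.0, 40.0, 19.0]), (0.41, [341.0, 222.0, 8.0, 12.0])]
```

```bash
python3 - <<'E'
import pickle,cv2,numpy as np
for n,b in(("scene",(140,140,420,290)),("top",(110,130,410,260))):
    p=pickle.load(open(n+'.pkl','rb'));c=p["frame"][b[1]:b[3],b[0]:b[2],::-1]
    cv2.imwrite(f'pics/{n}_crop.png',cv2.resize(c,None,fx=2.6,fy=2.6,interpolation=cv2.INTER_CUBIC))
    print(n,p["intrinsics"],p["R"],p["t"])
p=pickle.load(open('top.pkl','rb'))
for i,(u,v) in enumerate([(374,200),(352,177),(304,196),(160,200)]):
    c=p["frame"][v-17:v+18,u-17:u+18,::-1]
    c=cv2.resize(c,(380,290) ,interpolation=cv2.INTER_NEAREST)
    globals().setdefault('L',[]).append(c)
cv2.imwrite('pics/keys.png',np.vstack([np.hstack(L[:2]),np.hstack(L[2:])]))
E
```

```text
scene [[369.77729049   0.         257.40070625]
 [  0.         369.77729049 189.17453239]
 [  0.           0.           1.        ]] [[ 0.47285494 -0.88104021  0.01327984]
 [-0.47714767 -0.26869759 -0.83673873]
 [ 0.74076873  0.38931959 -0.54744127]] [-0.24434458  0.28228788  1.06854135]
top [[439.20625968   0.         254.11433922]
 [  0.         439.20625968 190.17318038]
 [  0.           0.           1.        ]] [[ 1.58818789e-02 -9.99873512e-01  8.51723519e-04]
 [-9.76987405e-01 -1.56995588e-02 -2.12718440e-01]
 [ 2.12704906e-01  2.54624536e-03 -9.77113166e-01]] [-0.04006262  0.45532027  1.65941733]
```

View pics/top_crop.png

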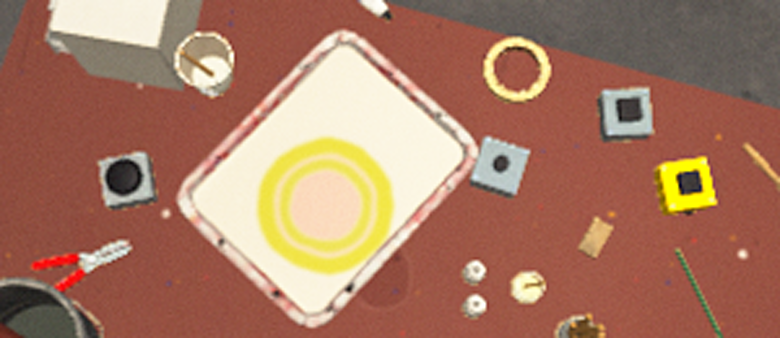

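View pics/scene_crop.png

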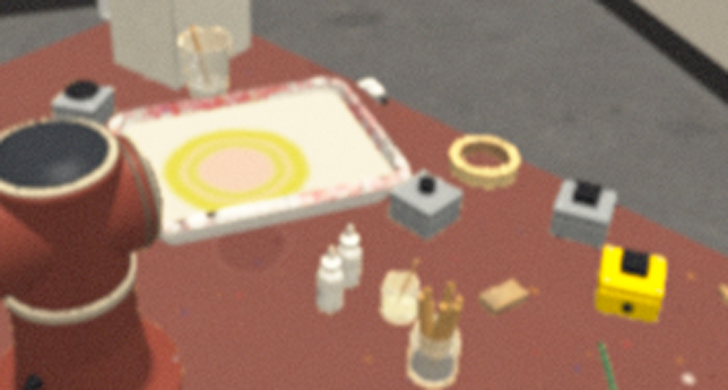

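View pics/keys.png

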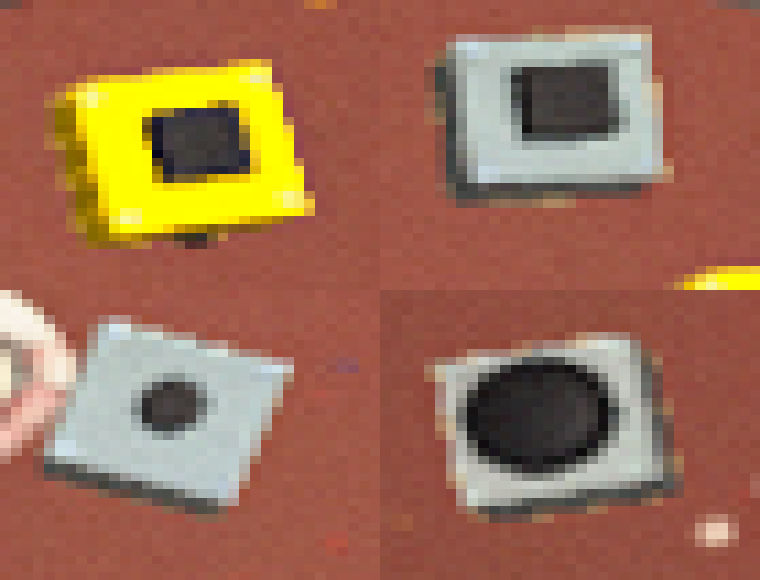

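View pics/top0.png

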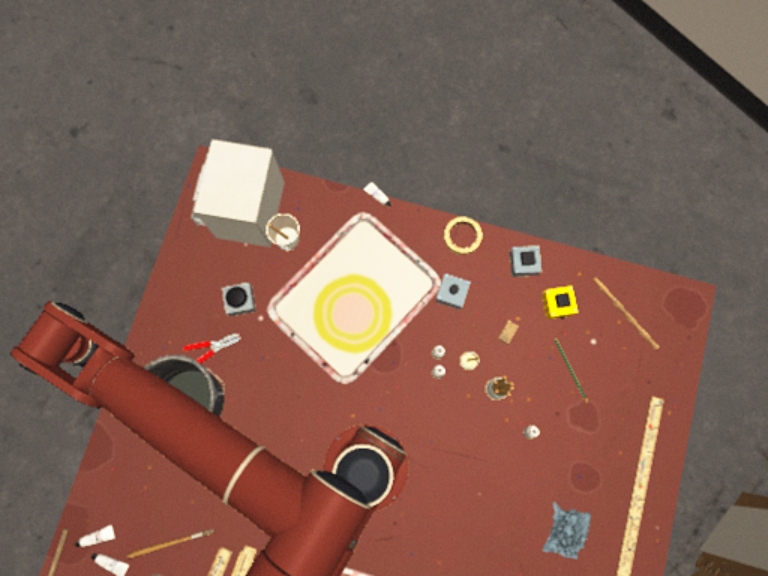

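The top view shows four candidate boxes:
- **Grey box at (352,177):** it has a square key, so it is square_box.
- **Yellow box at (374,200):** it also has a square key, but it is the look-alike to leave alone.
- **Grey box at (304,196):** its key is small and round, so it is round_box.
- **Grey box at (160,200):** it has the large mushroom button, so it is mushroom_box.

The enlarged crop confirms this. Next I'll measure the keys.

```bash
cat > h.py <<'E'
import pickle,cv2,numpy as np
def ray(p,u,v,z):
    d=np.linalg.inv(p["intrinsics"])@[u,v,1]; R=p["R"];c=-R.T@p["t"];w=R.T@d
    return c+w*(z-c[2])/w[2]
def dep(p,u,v):
    z=p["z_map"][int(round(v)),int(round(u))]
    return p["R"].T@(np.linalg.inv(p["intrinsics"])@[u,v,1]*z-p["t"])
E
python3 - <<'E'
from h import *
for n,L in(("top",dict(sq=(353,175),rd=(303,194),mu=(158,199))),("scene",dict(sq=(366,214),rd=(304,211),mu=(172,175)))):
    p=pickle.load(open(n+'.pkl','rb'))
    g=p["frame"].max(2)
    for k,(u,v) in L.items():
        r=14 if n=="top" else 9
        sub=g[v-r:v+r+1,u-r:u+r+1]
        m=(sub<85).astype(np.uint8)
        nn,lab,st,ce=cv2.connectedComponentsWithStats(m)
        b=min(range(1,nn),key=lambda i:np.hypot(*(ce[i]-r))+ (99 if st[i,4]<6 else 0))
        cu,cv_=ce[b]+[u-r,v-r]
        print(n,k,(round(cu,1),round(cv_,1)),st[b],"ray",ray(p,cu,cv_,.068).round(4),"depth",dep(p,cu,cv_).round(4))
    # obstacle heights
    Z=p["z_map"];U,V=np.meshgrid(np.arange(512),np.arange(384))
    if n=="top":
        P=np.stack([(U-p["intrinsics"][0,2])/p["intrinsics"][0,0]*Z,(V-p["intrinsics"][1,2])/p["intrinsics"][1,1]*Z,Z],-1)
        W=(P-p["t"])@p["R"]
        for nm,(a,b,c,d) in dict(grey=(120,85,195,165),cup=(175,140,202,170),tray=(180,140,292,256),sqbox=(341,165,362,187),rdbox=(292,183,316,207),mubox=(148,188,172,212),bucket=(90,230,150,280),clamp=(120,220,165,245),yellow=(362,188,387,212)).items():
            w=W[b:d,a:c].reshape(-1,3);w=w[np.isfinite(w).all(1)]
            hi=w[w[:,2]>.03] ; print(nm,"zmax",np.percentile(w[:,2],99.5).round(3),"xy range",hi[:,:2].min(0).round(3) if len(hi) else'',hi[:,:2].max(0).round(3) if len(hi) else'')
E
```

```text
top sq (np.float64(351.3), np.float64(171.8)) [ 8  7 10  9 73] ray [ 0.5309 -0.4088  0.068 ] depth [ 0.5327 -0.4103  0.0611]
top rd (np.float64(302.1), np.float64(192.6)) [11 10  5  6 23] ray [ 0.4453 -0.2172  0.068 ] depth [ 0.4441 -0.2166  0.0738]
top mu (np.float64(157.2), np.float64(197.7)) [  7   6  14  14 147] ray [0.4164 0.338  0.068 ] depth [0.4168 0.3385 0.0658]
grey zmax 0.229 xy range [ 0.093 -0.037] [0.778 0.452]
cup zmax 0.173 xy range [ 0.093 -0.037] [0.661 0.284]
tray zmax 0.102 xy range [ 0.093 -0.177] [0.661 0.259]
sqbox zmax 0.076 xy range [ 0.093 -0.451] [ 0.564 -0.037]
rdbox zmax 0.075 xy range [ 0.093 -0.262] [ 0.489 -0.037]
mubox zmax 1.718 xy range [ 0.093 -0.037] [0.456 0.38 ]
bucket zmax 0.628 xy range [ 0.093 -0.037] [0.253 0.513]
clamp zmax 0.18 xy range [ 0.093 -0.037] [0.253 0.459]
yellow zmax 0.076 xy range [ 0.093 -0.54 ] [ 0.461 -0.037]
scene sq (np.float64(365.4), np.float64(213.8)) [ 4  5 10  9 69] ray [ 0.5279 -0.4114  0.068 ] depth [ 0.5247 -0.4119  0.0703]
scene rd (np.float64(303.8), np.float64(211.0)) [ 7  7  5  5 23] ray [ 0.4398 -0.2214  0.068 ] depth [ 0.4404 -0.2212  0.0676]
scene mu (np.float64(170.9), np.float64(174.2)) [ 3  5 11  7 58] ray [0.4094 0.332  0.068 ] depth [0.4149 0.3372 0.0636]
```

>>> drive_tool(
  rows=[
    {"fingers": 0,"slide": [-0.86,0.37,-0.5],"turn": [0,0,0]},
    {"fingers": 0,"slide": [-0.86,0.37,-0.5],"turn": [0,0,0]},
    {"fingers": 0,"slide": [-0.86,0.37,-0.5],"turn": [0,0,0]},
    {"fingers": 0,"slide": [-0.86,0.37,-0.5],"turn": [0,0,0]},
    {"fingers": 0,"slide": [-0.86,0.37,0],"turn": [0,0,0]},
    {"fingers": 0,"slide": [-0.86,0.37,0],"turn": [0,0,0]},
    {"fingers": 0,"slide": [-0.86,0.37,0],"turn": [0,0,0]},
    {"fingers": 0,"slide": [-0.86,0.37,0],"turn": [0,0,0]},
  ],
)

```text
clock: 1.57
ee_pos: [0.3995, 0.575, 0.2852]
tool_rot: [-0.001, 0.198, 0.98, -0.001]
force: [0.1, 0.4, -0.0]
finger_gap: 0.001
```

```bash
cat > go.py <<'E'
import sys
from plant import observe
import numpy as np
from scipy.spatial.transform import Rotation as R
s=observe();q=s["tool_rot"];M=R.from_quat([q[1],q[2],q[3],q[0]])
t=np.array([float(x) for x in sys.argv[1:4]])
d=M.inv().apply(t-s["ee_pos"])
print("t",round(s["clock"],2),"pos",s["ee_pos"].round(4),"slide total",(d/.02).round(3),"F",s["force"].round(2),"gap",round(s["finger_gap"],3),"z",M.apply([0,0,1]).round(3),"j",s["q"].round(2))
E
python3 go.py .53 -.409 .25
```

```text
t 1.57 pos [0.3995 0.575  0.2852] slide total [-25.141 -42.788   1.8  ] F [ 0.12  0.42 -0.02] gap 0.001 z [-0.002 -0.001 -1.   ] j [ 0.86  0.21  1.38  0.    1.56 -0.31]
```

>>> drive_tool(
  rows=[
    {"fingers": 0,"slide": [-0.58,-1,0],"turn": [0,0,0]},
    {"fingers": 0,"slide": [-0.58,-1,0],"turn": [0,0,0]},
    {"fingers": 0,"slide": [-0.58,-1,0],"turn": [0,0,0]},
    {"fingers": 0,"slide": [-0.58,-1,0],"turn": [0,0,0]},
    {"fingers": 0,"slide": [-0.58,-1,0],"turn": [0,0,0]},
    {"fingers": 0,"slide": [-0.58,-1,0],"turn": [0,0,0]},
    {"fingers": 0,"slide": [-0.58,-1,0],"turn": [0,0,0]},
    {"fingers": 0,"slide": [-0.58,-1,0],"turn": [0,0,0]},
  ],
)

```text
clock: 2.23
ee_pos: [0.4292, 0.385, 0.2759]
tool_rot: [-0.003, 0.199, 0.98, -0.004]
force: [0.2, -0.4, 0.3]
finger_gap: -0.0
```

>>> drive_tool(
  rows=[
    {"fingers": 0,"slide": [-0.58,-1,0],"turn": [0,0,0]},
    {"fingers": 0,"slide": [-0.58,-1,0],"turn": [0,0,0]},
    {"fingers": 0,"slide": [-0.58,-1,0],"turn": [0,0,0]},
    {"fingers": 0,"slide": [-0.58,-1,0],"turn": [0,0,0]},
    {"fingers": 0,"slide": [-0.58,-1,0],"turn": [0,0,0]},
    {"fingers": 0,"slide": [-0.58,-1,0],"turn": [0,0,0]},
    {"fingers": 0,"slide": [-0.58,-1,0],"turn": [0,0,0]},
    {"fingers": 0,"slide": [-0.58,-1,0],"turn": [0,0,0]},
  ],
)

```text
clock: 2.9
ee_pos: [0.4537, 0.1906, 0.2725]
tool_rot: [-0.005, 0.198, 0.98, -0.006]
force: [0.4, -0.3, -0.4]
finger_gap: 0.001
```

>>> drive_tool(
  rows=[
    {"fingers": 0,"slide": [-0.58,-1,0],"turn": [0,0,0]},
    {"fingers": 0,"slide": [-0.58,-1,0],"turn": [0,0,0]},
    {"fingers": 0,"slide": [-0.58,-1,0],"turn": [0,0,0]},
    {"fingers": 0,"slide": [-0.58,-1,0],"turn": [0,0,0]},
    {"fingers": 0,"slide": [-0.58,-1,0],"turn": [0,0,0]},
    {"fingers": 0,"slide": [-0.58,-1,0],"turn": [0,0,0]},
    {"fingers": 0,"slide": [-0.58,-1,0],"turn": [0,0,0]},
    {"fingers": 0,"slide": [-0.58,-1,0],"turn": [0,0,0]},
  ],
)

```text
clock: 3.57
ee_pos: [0.4773, -0.0041, 0.2705]
tool_rot: [-0.006, 0.199, 0.98, -0.006]
force: [-0.2, -0.7, -0.3]
finger_gap: 0.0
```

>>> drive_tool(
  rows=[
    {"fingers": 0,"slide": [-0.58,-1,0],"turn": [0,0,0]},
    {"fingers": 0,"slide": [-0.58,-1,0],"turn": [0,0,0]},
    {"fingers": 0,"slide": [-0.58,-1,0],"turn": [0,0,0]},
    {"fingers": 0,"slide": [-0.58,-1,0],"turn": [0,0,0]},
    {"fingers": 0,"slide": [-0.58,-1,0],"turn": [0,0,0]},
    {"fingers": 0,"slide": [-0.58,-1,0],"turn": [0,0,0]},
    {"fingers": 0,"slide": [-0.58,-1,0],"turn": [0,0,0]},
    {"fingers": 0,"slide": [-0.58,-1,0],"turn": [0,0,0]},
  ],
)

```text
clock: 4.23
ee_pos: [0.4999, -0.1997, 0.2679]
tool_rot: [-0.007, 0.2, 0.98, -0.005]
force: [1.3, -0.0, -0.6]
finger_gap: -0.0
```

```bash
python3 go.py .53 -.409 .12
```

```text
t 4.23 pos [ 0.4999 -0.1997  0.2679] slide total [-5.565 -8.944  7.452] F [ 1.29 -0.04 -0.62] gap -0.0 z [-0.015 -0.008 -1.   ] j [-0.51 -0.16  1.78 -0.01  1.53 -1.68]
```

>>> drive_tool(
  rows=[
    {"fingers": 0,"slide": [-0.6,-1,0.5],"turn": [0,0,0]},
    {"fingers": 0,"slide": [-0.6,-1,0.5],"turn": [0,0,0]},
    {"fingers": 0,"slide": [-0.6,-1,0.5],"turn": [0,0,0]},
    {"fingers": 0,"slide": [-0.6,-1,0.5],"turn": [0,0,0]},
    {"fingers": 0,"slide": [-0.6,-1,0.5],"turn": [0,0,0]},
    {"fingers": 0,"slide": [-0.6,-1,0.5],"turn": [0,0,0]},
    {"fingers": 0,"slide": [-0.6,-1,0.5],"turn": [0,0,0]},
    {"fingers": 0,"slide": [-0.6,-0.8,0.5],"turn": [0,0,0]},
  ],
)

```text
clock: 4.9
ee_pos: [0.5261, -0.3953, 0.1848]
tool_rot: [-0.005, 0.201, 0.98, -0.006]
force: [-0.4, 0.9, 0.3]
finger_gap: 0.003
```

```bash
python3 go.py .53 -.409 .1; python3 - <<'E'
from plant import *
from scipy.spatial.transform import Rotation as R
import numpy as np
q=observe()["tool_rot"];M=R.from_quat([q[1],q[2],q[3],q[0]])
z=M.inv().apply([0,0,-1]);print("turn/pi",(np.cross([0,0,1],z)/np.pi).round(4))
E
```

```text
t 4.9 pos [ 0.5261 -0.3953  0.1848] slide total [-0.481 -0.497  4.243] F [-0.38  0.87  0.34] gap 0.003 z [-0.013 -0.009 -1.   ] j [-0.75  0.17  1.58 -0.02  1.39 -1.91]
turn/pi [-0.0042 -0.0026  0.    ]
```

>>> drive_tool(
  rows=[
    {"fingers": 0,"slide": [-0.4,-0.4,0.5],"turn": [-0.004,-0.003,0]},
    {"fingers": 0,"slide": [0,0,0.9],"turn": [0,0,0]},
    {"fingers": 0,"slide": [0,0,0.9],"turn": [0,0,0]},
    {"fingers": 0,"slide": [0,0,0.9],"turn": [0,0,0]},
    {"fingers": 0,"slide": [0,0,0.5],"turn": [0,0,0]},
    {"fingers": 0,"slide": [0,0,0],"turn": [0,0,0]},
  ],
)

```text
clock: 5.4
ee_pos: [0.5278, -0.4133, 0.1007]
tool_rot: [-0.002, 0.204, 0.979, 0.001]
force: [0.0, 0.3, 0.4]
finger_gap: -0.002
```

```bash
python3 go.py .53 -.409 .082; python3 - <<'E'
from h import *
from plant import *
p=grab_frame("scene");c=p["frame"][140:260,300:420,::-1]
q=grab_frame("top");d=q["frame"][120:240,290:410,::-1]
cv2.imwrite('pics/sq1.png',np.hstack([cv2.resize(a,(400,400),interpolation=cv2.INTER_CUBIC) for a in(c,d)]))
E
```

```text
t 5.4 pos [ 0.5278 -0.4133  0.1007] slide total [-0.021  0.239  0.935] F [0.05 0.25 0.4 ] gap -0.002 z [-0.003  0.002 -1.   ] j [-0.78  0.28  1.61 -0.    1.26 -1.93]
```

View pics/sq1.png

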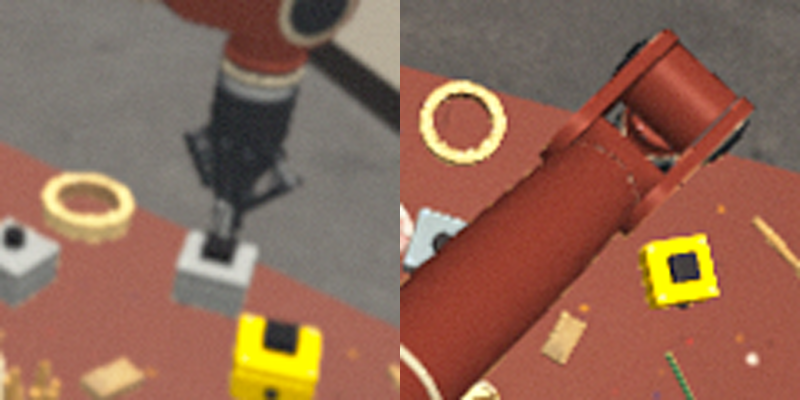

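The scene view shows the closed fingers right over the grey box's square key, at about (215,245) in the crop. The yellow box is well clear. I'll descend slowly.

>>> drive_tool(
  rows=[
    {"fingers": 0,"slide": [0,0.2,0.2],"turn": [0,0,0]},
    {"fingers": 0,"slide": [0,0,0.2],"turn": [0,0,0]},
    {"fingers": 0,"slide": [0,0,0.2],"turn": [0,0,0]},
    {"fingers": 0,"slide": [0,0,0.15],"turn": [0,0,0]},
    {"fingers": 0,"slide": [0,0,0.1],"turn": [0,0,0]},
  ],
)

```text
clock: 5.92
ee_pos: [0.5336, -0.4118, 0.0915]
tool_rot: [0.004, 0.204, 0.979, -0.003]
force: [-0.8, -0.1, 0.6]
finger_gap: 0.001
```

>>> drive_tool(
  rows=[
    {"fingers": 0,"slide": [0,0,0.1],"turn": [0,0,0]},
    {"fingers": 0,"slide": [0,0,0.1],"turn": [0,0,0]},
  ],
)

```text
clock: 6.08
ee_pos: [0.534, -0.412, 0.0878]
tool_rot: [0.005, 0.204, 0.979, -0.003]
force: [-0.4, 0.5, -0.3]
finger_gap: -0.001
```

>>> drive_tool(
  rows=[
    {"fingers": 0,"slide": [0.2,0.05,0.1],"turn": [0,0,0]},
    {"fingers": 0,"slide": [0,0,0.1],"turn": [0,0,0]},
    {"fingers": 0,"slide": [0,0,0.1],"turn": [0,0,0]},
  ],
)

```text
clock: 6.33
ee_pos: [0.5307, -0.4095, 0.0815]
tool_rot: [0.005, 0.204, 0.979, -0.003]
force: [0.1, -0.2, 3.8]
finger_gap: -0.002
```

>>> drive_tool(
  rows=[
    {"fingers": 0,"slide": [0,0,0.1],"turn": [0,0,0]},
    {"fingers": 0,"slide": [0,0,0.1],"turn": [0,0,0]},
  ],
)

```text
clock: 6.5
ee_pos: [0.5307, -0.4096, 0.0783]
tool_rot: [0.005, 0.204, 0.979, -0.003]
force: [-1.2, 1.7, 4.9]
finger_gap: 0.004
```

>>> drive_tool(
  rows=[
    {"fingers": 0,"slide": [0,0,0.1],"turn": [0,0,0]},
    {"fingers": 0,"slide": [0,0,0.1],"turn": [0,0,0]},
  ],
)

```text
clock: 6.67
ee_pos: [0.5307, -0.4096, 0.075]
tool_rot: [0.005, 0.204, 0.979, -0.003]
force: [-2.4, 1.9, 4.7]
finger_gap: -0.001
```

>>> drive_tool(
  rows=[
    {"fingers": 0,"slide": [0,0,0.1],"turn": [0,0,0]},
    {"fingers": 0,"slide": [0,0,0.1],"turn": [0,0,0]},
  ],
)

```text
clock: 6.83
ee_pos: [0.5308, -0.4095, 0.0714]
tool_rot: [0.005, 0.204, 0.979, -0.003]
force: [-2.9, 1.9, 6.3]
finger_gap: 0.005
```

>>> drive_tool(
  rows=[
    {"fingers": 0,"slide": [0,0,0.05],"turn": [0,0,0]},
    {"fingers": 0,"slide": [0,0,0],"turn": [0,0,0]},
  ],
)

```text
clock: 7.0
ee_pos: [0.5307, -0.4095, 0.0703]
tool_rot: [0.005, 0.204, 0.979, -0.003]
force: [-2.1, 1.3, 3.7]
finger_gap: 0.005
```

>>> drive_tool(
  rows=[
    {"fingers": 0,"slide": [0,0,-0.3],"turn": [0,0,0]},
    {"fingers": 0,"slide": [0,0,-0.6],"turn": [0,0,0]},
    {"fingers": 0,"slide": [0,0,-1],"turn": [0,0,0]},
    {"fingers": 0,"slide": [0,0,-1],"turn": [0,0,0]},
    {"fingers": 0,"slide": [0,0,-1],"turn": [0,0,0]},
  ],
)

```text
clock: 7.42
ee_pos: [0.5273, -0.4065, 0.1435]
tool_rot: [-0.0, 0.204, 0.979, -0.0]
force: [0.1, -0.1, -0.1]
finger_gap: -0.006
```

```bash
python3 go.py .444 -.218 .12
```

```text
t 7.42 pos [ 0.5273 -0.4065  0.1435] slide total [7.578 6.979 1.176] F [ 0.06 -0.14 -0.11] gap -0.006 z [-0. -0. -1.] j [-0.77  0.22  1.6  -0.    1.32 -1.93]
```

>>> drive_tool(
  rows=[
    {"fingers": 0,"slide": [0.95,0.87,0],"turn": [0,0,0]},
    {"fingers": 0,"slide": [0.95,0.87,0],"turn": [0,0,0]},
    {"fingers": 0,"slide": [0.95,0.87,0],"turn": [0,0,0]},
    {"fingers": 0,"slide": [0.95,0.87,0],"turn": [0,0,0]},
    {"fingers": 0,"slide": [0.95,0.87,0],"turn": [0,0,0]},
    {"fingers": 0,"slide": [0.95,0.87,0],"turn": [0,0,0]},
    {"fingers": 0,"slide": [0.95,0.87,0],"turn": [0,0,0]},
    {"fingers": 0,"slide": [0.7,0.7,0],"turn": [0,0,0]},
  ],
)

```text
clock: 8.08
ee_pos: [0.4498, -0.2249, 0.155]
tool_rot: [0.012, 0.206, 0.978, -0.007]
force: [0.7, -0.3, 0.5]
finger_gap: -0.002
```

>>> drive_tool(
  rows=[
    {"fingers": 0,"slide": [0,0,0],"turn": [0,0,0]},
  ],
)

```text
clock: 8.17
ee_pos: [0.4488, -0.2223, 0.1551]
tool_rot: [0.012, 0.205, 0.979, -0.007]
force: [0.4, -0.1, 0.7]
finger_gap: -0.001
```

```bash
python3 go.py .444 -.218 .1; python3 - <<'E'
from h import *
from plant import *
p=grab_frame("scene");c=p["frame"][140:260,260:380,::-1]
q=grab_frame("top");d=q["frame"][120:240,290:410,::-1]
pickle.dump(q,open('top2.pkl','wb'))
cv2.imwrite('pics/rd1.png',np.hstack([cv2.resize(a,(400,400),interpolation=cv2.INTER_CUBIC) for a in(c,d)]))
E
```

```text
t 8.17 pos [ 0.4488 -0.2223  0.1551] slide total [0.382 0.125 2.744] F [ 0.44 -0.13  0.68] gap -0.001 z [ 0.021 -0.019 -1.   ] j [-0.61 -0.19  2.   -0.    1.31 -1.76]
```

View pics/rd1.png

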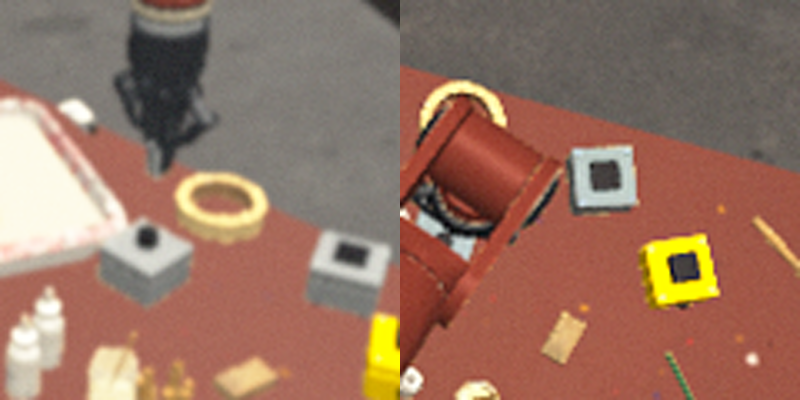

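In the scene view the square key now lies nearly flush, at about (350,252), and its box is in place. I'll correct the tilt and come down on the round key.

```bash
cat >> go.py <<'E'
z=M.inv().apply([0,0,-1]);print("turn/pi",(np.cross([0,0,1],z)/np.pi).round(4))
E
python3 go.py .444 -.218 .1
```

```text
t 8.27 pos [ 0.45   -0.2248  0.1558] slide total [0.494 0.218 2.776] F [ 0.03 -0.31  0.42] gap -0.003 z [ 0.023 -0.021 -1.   ] j [-0.61 -0.19  2.   -0.    1.3  -1.76]
turn/pi [-0.0031  0.0093  0.    ]
```

>>> drive_tool(
  rows=[
    {"fingers": 0,"slide": [0.4,0.2,0],"turn": [-0.003,0.009,0]},
    {"fingers": 0,"slide": [0,0,0.6],"turn": [0,0,0]},
    {"fingers": 0,"slide": [0,0,0.6],"turn": [0,0,0]},
    {"fingers": 0,"slide": [0,0,0.6],"turn": [0,0,0]},
    {"fingers": 0,"slide": [0,0,0.6],"turn": [0,0,0]},
    {"fingers": 0,"slide": [0,0,0.4],"turn": [0,0,0]},
    {"fingers": 0,"slide": [0,0,0],"turn": [0,0,0]},
  ],
)

```text
clock: 8.85
ee_pos: [0.4474, -0.2246, 0.0955]
tool_rot: [0.004, 0.208, 0.978, -0.003]
force: [-0.1, 0.5, -0.6]
finger_gap: 0.0
```

```bash
python3 go.py .444 -.218 .082
```

```text
t 8.85 pos [ 0.4474 -0.2246  0.0955] slide total [0.297 0.234 0.67 ] F [-0.15  0.53 -0.64] gap 0.0 z [ 0.006 -0.006 -1.   ] j [-0.61 -0.11  2.03 -0.    1.21 -1.76]
turn/pi [-0.0011  0.0025  0.    ]
```

>>> drive_tool(
  rows=[
    {"fingers": 0,"slide": [0.3,0.23,0],"turn": [-0.001,0.0025,0]},
    {"fingers": 0,"slide": [0,0,0.1],"turn": [0,0,0]},
    {"fingers": 0,"slide": [0,0,0.1],"turn": [0,0,0]},
  ],
)

```text
clock: 9.1
ee_pos: [0.4435, -0.2182, 0.0901]
tool_rot: [-0.001, 0.208, 0.978, 0.0]
force: [-0.1, -0.3, -0.3]
finger_gap: -0.001
```

```bash
python3 go.py .444 -.218 .082;python3 - <<'E'
from h import *
from plant import *
p=grab_frame("scene");c=p["frame"][170:250,260:340,::-1]
cv2.imwrite('pics/rd2.png',cv2.resize(c,(560,560),interpolation=cv2.INTER_CUBIC))
E
```

```text
t 9.1 pos [ 0.4435 -0.2182  0.0901] slide total [-0.022  0.019  0.405] F [-0.13 -0.27 -0.33] gap -0.001 z [-0.002  0.001 -1.   ] j [-0.61 -0.11  2.04 -0.    1.21 -1.76]
turn/pi [ 0.     -0.0006  0.    ]
```

View pics/rd2.png

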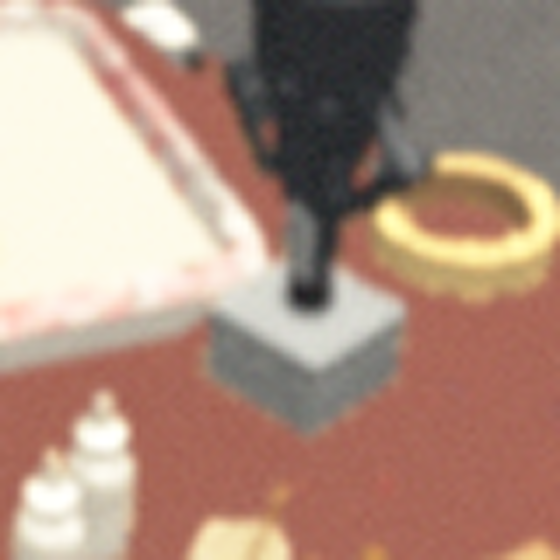

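The fingertips are centred over the round key, at about (310,295) in the crop. Pressing down now.

>>> drive_tool(
  rows=[
    {"fingers": 0,"slide": [0,0,0.1],"turn": [0,0,0]},
    {"fingers": 0,"slide": [0,0,0.1],"turn": [0,0,0]},
    {"fingers": 0,"slide": [0,0,0.1],"turn": [0,0,0]},
    {"fingers": 0,"slide": [0,0,0.1],"turn": [0,0,0]},
    {"fingers": 0,"slide": [0,0,0.1],"turn": [0,0,0]},
  ],
)

```text
clock: 9.57
ee_pos: [0.4447, -0.2188, 0.0813]
tool_rot: [0.001, 0.208, 0.978, -0.001]
force: [-2.0, 0.7, 3.0]
finger_gap: -0.001
```

>>> drive_tool(
  rows=[
    {"fingers": 0,"slide": [0,0,0.1],"turn": [0,0,0]},
    {"fingers": 0,"slide": [0,0,0.1],"turn": [0,0,0]},
  ],
)

```text
clock: 9.73
ee_pos: [0.4447, -0.2188, 0.0778]
tool_rot: [0.001, 0.208, 0.978, -0.0]
force: [-1.9, 1.9, 4.2]
finger_gap: 0.003
```

>>> drive_tool(
  rows=[
    {"fingers": 0,"slide": [0,0,0.1],"turn": [0,0,0]},
    {"fingers": 0,"slide": [0,0,0.1],"turn": [0,0,0]},
  ],
)

```text
clock: 9.9
ee_pos: [0.4447, -0.2188, 0.0741]
tool_rot: [0.0, 0.208, 0.978, -0.0]
force: [-2.4, 1.8, 4.3]
finger_gap: 0.002
```

>>> drive_tool(
  rows=[
    {"fingers": 0,"slide": [0,0,0.1],"turn": [0,0,0]},
    {"fingers": 0,"slide": [0,0,0.1],"turn": [0,0,0]},
  ],
)

```text
clock: 10.07
ee_pos: [0.4447, -0.2188, 0.0703]
tool_rot: [0.0, 0.208, 0.978, -0.0]
force: [-3.5, 1.1, 5.7]
finger_gap: -0.0
```

>>> drive_tool(
  rows=[
    {"fingers": 0,"slide": [0,0,0],"turn": [0,0,0]},
    {"fingers": 0,"slide": [0,0,0],"turn": [0,0,0]},
  ],
)

```text
clock: 10.23
ee_pos: [0.4447, -0.2188, 0.0699]
tool_rot: [0.0, 0.208, 0.978, -0.0]
force: [-1.4, 2.0, 4.9]
finger_gap: -0.001
```

>>> drive_tool(
  rows=[
    {"fingers": 0,"slide": [0,0,-0.3],"turn": [0,0,0]},
    {"fingers": 0,"slide": [0,0,-0.6],"turn": [0,0,0]},
    {"fingers": 0,"slide": [0,0,-1],"turn": [0,0,0]},
    {"fingers": 0,"slide": [0,0,-1],"turn": [0,0,0]},
    {"fingers": 0,"slide": [0,0,-1],"turn": [0,0,0]},
    {"fingers": 0,"slide": [0,0,-1],"turn": [0,0,0]},
    {"fingers": 0,"slide": [0,0,-0.8],"turn": [0,0,0]},
  ],
)

```text
clock: 10.82
ee_pos: [0.4424, -0.2172, 0.186]
tool_rot: [-0.002, 0.208, 0.978, 0.001]
force: [-0.0, 0.3, 0.0]
finger_gap: 0.005
```

```bash
python3 go.py .416 .337 .17
```

```text
t 10.82 pos [ 0.4424 -0.2172  0.186 ] slide total [12.488 24.767  0.883] F [-0.02  0.28  0.01] gap 0.005 z [-0.004  0.003 -1.   ] j [-0.61 -0.22  1.97 -0.    1.4  -1.76]
turn/pi [ 0.0002 -0.0016  0.    ]
```

>>> drive_tool(
  rows=[
    {"fingers": 0,"slide": [0.5,1,0],"turn": [0,0,0]},
    {"fingers": 0,"slide": [0.5,1,0],"turn": [0,0,0]},
    {"fingers": 0,"slide": [0.5,1,0],"turn": [0,0,0]},
    {"fingers": 0,"slide": [0.5,1,0],"turn": [0,0,0]},
    {"fingers": 0,"slide": [0.5,1,0],"turn": [0,0,0]},
    {"fingers": 0,"slide": [0.5,1,0],"turn": [0,0,0]},
    {"fingers": 0,"slide": [0.5,1,0],"turn": [0,0,0]},
    {"fingers": 0,"slide": [0.5,1,0],"turn": [0,0,0]},
  ],
)

```text
clock: 11.48
ee_pos: [0.4399, -0.038, 0.2008]
tool_rot: [0.011, 0.213, 0.977, -0.003]
force: [0.3, -0.5, 0.2]
finger_gap: 0.003
```

>>> drive_tool(
  rows=[
    {"fingers": 0,"slide": [0.5,1,0],"turn": [0,0,0]},
    {"fingers": 0,"slide": [0.5,1,0],"turn": [0,0,0]},
    {"fingers": 0,"slide": [0.5,1,0],"turn": [0,0,0]},
    {"fingers": 0,"slide": [0.5,1,0],"turn": [0,0,0]},
    {"fingers": 0,"slide": [0.5,1,0],"turn": [0,0,0]},
    {"fingers": 0,"slide": [0.5,1,0],"turn": [0,0,0]},
    {"fingers": 0,"slide": [0.5,1,0],"turn": [0,0,0]},
    {"fingers": 0,"slide": [0.5,1,0],"turn": [0,0,0]},
  ],
)

```text
clock: 12.15
ee_pos: [0.434, 0.1499, 0.2069]
tool_rot: [0.02, 0.213, 0.977, -0.001]
force: [0.0, 0.5, 0.2]
finger_gap: -0.002
```

```bash
python3 go.py .416 .337 .17; python3 - <<'E'
from h import *
from plant import *
p=grab_frame("scene");c=p["frame"][140:260,280:400,::-1]
q=grab_frame("top");d=q["frame"][120:240,270:390,::-1]
cv2.imwrite('pics/chk.png',np.hstack([cv2.resize(a,(400,400),interpolation=cv2.INTER_CUBIC) for a in(c,d)]))
E
```

```text
t 12.15 pos [0.434  0.1499 0.2069] slide total [4.783 8.122 1.713] F [0.05 0.49 0.22] gap -0.002 z [ 0.038 -0.01  -0.999] j [ 0.18 -0.36  2.05 -0.02  1.42 -0.96]
turn/pi [ 0.002   0.0123 -0.    ]
```

View pics/chk.png

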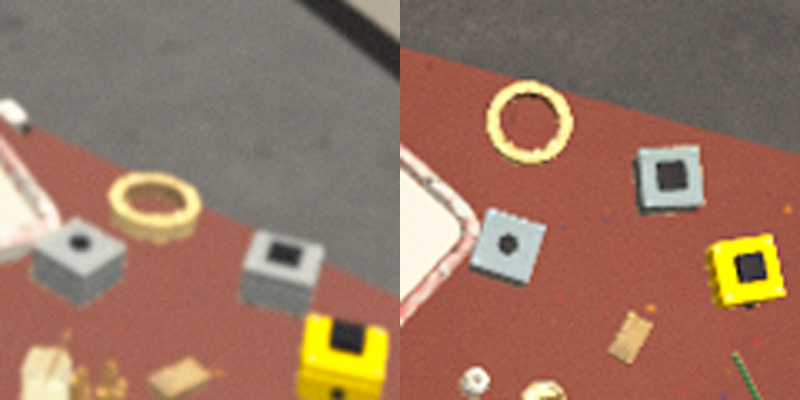

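Both the round key, at about (80,242), and the square key, at about (285,255), are down, and their boxes stand where they were. Next is the mushroom button.

>>> drive_tool(
  rows=[
    {"fingers": 0,"slide": [0.58,1,0.1],"turn": [0.002,0.012,0]},
    {"fingers": 0,"slide": [0.58,1,0.1],"turn": [0,0,0]},
    {"fingers": 0,"slide": [0.58,1,0.1],"turn": [0,0,0]},
    {"fingers": 0,"slide": [0.58,1,0.1],"turn": [0,0,0]},
    {"fingers": 0,"slide": [0.58,1,0.1],"turn": [0,0,0]},
    {"fingers": 0,"slide": [0.58,1,0.1],"turn": [0,0,0]},
    {"fingers": 0,"slide": [0.58,1,0.1],"turn": [0,0,0]},
    {"fingers": 0,"slide": [0.5,0.8,0.1],"turn": [0,0,0]},
  ],
)

```text
clock: 12.92
ee_pos: [0.4187, 0.332, 0.196]
tool_rot: [0.005, 0.215, 0.977, 0.001]
force: [-0.2, -0.6, -0.0]
finger_gap: 0.002
```

```bash
python3 go.py .416 .337 .11
```

```text
t 12.92 pos [0.4187 0.332  0.196 ] slide total [0.271 0.151 4.299] F [-0.18 -0.65 -0.03] gap 0.002 z [ 0.011 -0.    -1.   ] j [ 0.53 -0.14  1.88 -0.01  1.39 -0.6 ]
turn/pi [ 0.0014  0.0031 -0.    ]
```

>>> drive_tool(
  rows=[
    {"fingers": 0,"slide": [0.27,0.15,0.5],"turn": [0.0014,0.003,0]},
    {"fingers": 0,"slide": [0,0,0.9],"turn": [0,0,0]},
    {"fingers": 0,"slide": [0,0,0.9],"turn": [0,0,0]},
    {"fingers": 0,"slide": [0,0,0.9],"turn": [0,0,0]},
    {"fingers": 0,"slide": [0,0,0.8],"turn": [0,0,0]},
    {"fingers": 0,"slide": [0,0,0],"turn": [0,0,0]},
  ],
)

```text
clock: 13.42
ee_pos: [0.4171, 0.3361, 0.1147]
tool_rot: [0.002, 0.214, 0.977, 0.001]
force: [-0.0, -1.2, -1.3]
finger_gap: -0.002
```

```bash
python3 go.py .416 .337 .09; python3 - <<'E'
from h import *
from plant import *
p=grab_frame("scene");c=p["frame"][130:210,130:210,::-1]
q=grab_frame("top");d=q["frame"][140:260,100:220,::-1]
cv2.imwrite('pics/mu1.png',np.hstack([cv2.resize(a,(400,400),interpolation=cv2.INTER_CUBIC) for a in(c,d)]))
E
```

```text
t 13.42 pos [0.4171 0.3361 0.1147] slide total [0.073 0.015 1.235] F [-0.05 -1.23 -1.3 ] gap -0.002 z [ 0.004  0.001 -1.   ] j [ 0.54 -0.04  1.94 -0.    1.25 -0.6 ]
turn/pi [ 0.0007  0.001  -0.    ]
```

View pics/mu1.png

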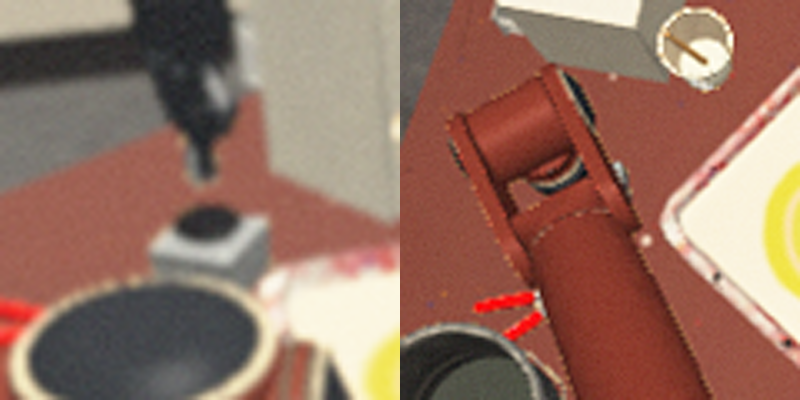

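The fingers, at about (203,175), are above the mushroom's centre at (205,222), and the way down is clear.

>>> drive_tool(
  rows=[
    {"fingers": 0,"slide": [0.05,0,0.4],"turn": [0,0,0]},
    {"fingers": 0,"slide": [0,0,0.4],"turn": [0,0,0]},
    {"fingers": 0,"slide": [0,0,0.3],"turn": [0,0,0]},
    {"fingers": 0,"slide": [0,0,0.1],"turn": [0,0,0]},
    {"fingers": 0,"slide": [0,0,0.1],"turn": [0,0,0]},
  ],
)

```text
clock: 13.93
ee_pos: [0.4215, 0.3383, 0.0951]
tool_rot: [0.007, 0.214, 0.977, 0.005]
force: [-0.2, -0.6, -0.3]
finger_gap: 0.0
```

>>> drive_tool(
  rows=[
    {"fingers": 0,"slide": [0,0,0.1],"turn": [0,0,0]},
    {"fingers": 0,"slide": [0,0,0.1],"turn": [0,0,0]},
  ],
)

```text
clock: 14.1
ee_pos: [0.4218, 0.3385, 0.0911]
tool_rot: [0.007, 0.214, 0.977, 0.006]
force: [0.2, -0.3, 0.5]
finger_gap: -0.002
```

```bash
python3 go.py .416 .337 .0725
```

```text
t 14.1 pos [0.4218 0.3385 0.0911] slide total [ 0.24  -0.204  0.923] F [ 0.17 -0.34  0.53] gap -0.002 z [ 0.016  0.008 -1.   ] j [ 0.54 -0.01  1.95 -0.    1.19 -0.6 ]
turn/pi [ 0.0045  0.0037 -0.    ]
```

>>> drive_tool(
  rows=[
    {"fingers": 0,"slide": [0.24,-0.15,0],"turn": [0.0045,0.0037,0]},
    {"fingers": 0,"slide": [0,0,0.1],"turn": [0,0,0]},
    {"fingers": 0,"slide": [0,0,0.1],"turn": [0,0,0]},
    {"fingers": 0,"slide": [0,0,0.1],"turn": [0,0,0]},
  ],
)

```text
clock: 14.43
ee_pos: [0.4158, 0.3382, 0.0849]
tool_rot: [-0.0, 0.214, 0.977, -0.0]
force: [0.8, -0.6, 0.7]
finger_gap: -0.002
```

>>> drive_tool(
  rows=[
    {"fingers": 0,"slide": [0,0,0.1],"turn": [0,0,0]},
    {"fingers": 0,"slide": [0,0,0.1],"turn": [0,0,0]},
  ],
)

```text
clock: 14.6
ee_pos: [0.4158, 0.3383, 0.0808]
tool_rot: [-0.0, 0.214, 0.977, -0.0]
force: [-0.7, 0.3, 2.5]
finger_gap: 0.001
```

```bash
python3 go.py .416 .337 .0725
```

```text
t 14.6 pos [0.4158 0.3383 0.0808] slide total [-0.037 -0.054  0.413] F [-0.7   0.32  2.52] gap 0.001 z [-0.001 -0.    -1.   ] j [ 0.54  0.    1.95  0.    1.19 -0.6 ]
turn/pi [-0.0002 -0.0002  0.    ]
```

>>> drive_tool(
  rows=[
    {"fingers": 0,"slide": [0,0,0.1],"turn": [0,0,0]},
    {"fingers": 0,"slide": [0,0,0.1],"turn": [0,0,0]},
  ],
)

```text
clock: 14.77
ee_pos: [0.4159, 0.3383, 0.077]
tool_rot: [-0.001, 0.214, 0.977, -0.0]
force: [-1.3, -0.2, 2.9]
finger_gap: 0.002
```

>>> drive_tool(
  rows=[
    {"fingers": 0,"slide": [0,0,0.1],"turn": [0,0,0]},
    {"fingers": 0,"slide": [0,0,0.1],"turn": [0,0,0]},
  ],
)

```text
clock: 14.93
ee_pos: [0.4159, 0.3383, 0.0733]
tool_rot: [-0.001, 0.214, 0.977, -0.001]
force: [-2.7, -0.5, 5.6]
finger_gap: -0.003
```

>>> drive_tool(
  rows=[
    {"fingers": 0,"slide": [0,0,0.05],"turn": [0,0,0]},
    {"fingers": 0,"slide": [0,0,0],"turn": [0,0,0]},
    {"fingers": 0,"slide": [0,0,0],"turn": [0,0,0]},
    {"fingers": 0,"slide": [0,0,0],"turn": [0,0,0]},
    {"fingers": 0,"slide": [0,0,0],"turn": [0,0,0]},
    {"fingers": 0,"slide": [0,0,0],"turn": [0,0,0]},
    {"fingers": 0,"slide": [0,0,0],"turn": [0,0,0]},
  ],
)

```text
clock: 15.52
ee_pos: [0.4159, 0.3383, 0.0728]
tool_rot: [-0.001, 0.214, 0.977, -0.001]
force: [-2.2, -1.2, 3.6]
finger_gap: 0.002
```

```bash
python3 go.py .416 .337 .0725; python3 - <<'E'
from h import *
from plant import *
p=grab_frame("scene");c=p["frame"][130:210,130:210,::-1];d=p["frame"][140:260,280:400,::-1]
cv2.imwrite('pics/mu2.png',np.hstack([cv2.resize(a,(400,400),interpolation=cv2.INTER_CUBIC) for a in(c,d)]))
E
python3 go.py .416 .337 .0725
```

```text
t 15.52 pos [0.4159 0.3383 0.0728] slide total [-0.032 -0.056  0.015] F [-2.19 -1.25  3.57] gap 0.002 z [-0.002 -0.001 -1.   ] j [ 0.54  0.02  1.95  0.    1.17 -0.6 ]
turn/pi [-0.0006 -0.0004  0.    ]
t 15.57 pos [0.4159 0.3383 0.0728] slide total [-0.034 -0.057  0.015] F [-3.09 -0.96  3.33] gap -0.002 z [-0.002 -0.001 -1.   ] j [ 0.54  0.02  1.95  0.    1.17 -0.6 ]
turn/pi [-0.0006 -0.0004  0.    ]
```

View pics/mu2.png

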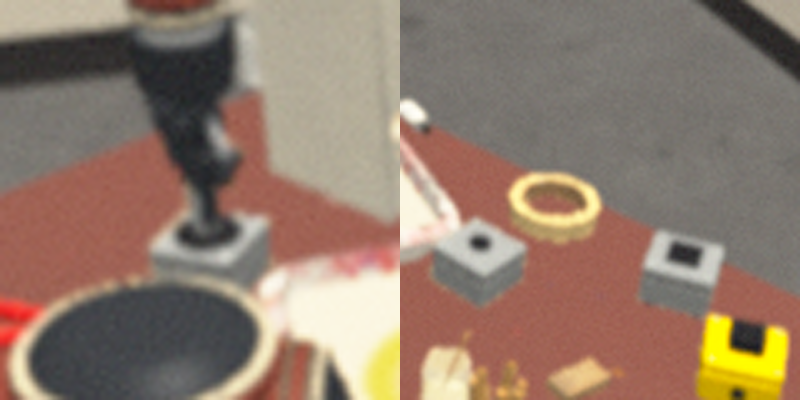

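The mushroom is pressed about 9 mm with roughly 3.5 N, the force its spring should give at about that depth. Both other keys are still down and nothing has shifted.

```bash
python3 -c "
from plant import *
print(close_job()); s=observe(); print(s['clock'],s['ee_pos'],s['force'])"
```

```text
the job is handed in; nothing more can be done
None
the job is handed in; nothing more can be done
```

I pressed the square key on the grey box about 11.5 mm, then the small round key about 12 mm. I then pressed the mushroom button about 9 mm and was still holding it when I handed the job in at 15.6 s. These depths come from the tool height, since the key positions can't be read directly.

- **Keys and boxes:** in the last pictures both keys were down and let go, and the boxes stood where they were. I left the yellow look-alike alone.
- **Forces:** the vertical force I read stayed under 6.5 N throughout. At the end it was about 3.4 N on the mushroom button, roughly what its spring should give at 9 mm. During the presses there was also an unexplained sideways force of 2–3.5 N, but it shifted nothing visibly.
- **Bystanders:** the tape and block had not visibly moved in the last picture. The cup and clamp were not in it, and the arm never touched them that I could see. I compared positions by eye and did not measure them again.
- **After handing in:** no verdict was reported and the state could no longer be read, so the final second is unchecked.

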